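# Set a bench air regulator and pull its knob out to lock

## Task

Set the bench air regulator: turn its knob clockwise until the pointer reaches the raised tab on the dial where the locking sector begins, ease it on past the tab while pulling up lightly until you feel the locking notch let the knob rise, then pull the knob fully up so that it locks, and let go. Do it by feel and never force it: no more than about 12 N against the lock, neither upward nor sideways. Leave the things around it where they are.

Things in the scene. Friction and masses are not known exactly. Their poses are not given: they have to be found in the camera images.
- regulator: bench air regulator bolted down: dark foot plate 100 x 96 x 8 mm, aluminium block 54 mm square with a brass port on either side (out to 47 mm) and a round gauge of 42 mm in front, black ribbed bonnet of radius 35 mm up to 88 mm. Origin: centre of the foot plate's underside, on the knob's vertical axis; z up, the gauge faces its own -x.
- dial: aluminium dial collar, radius 36 mm, 6 mm thick, on the bonnet under the knob, with one raised steel tab (12 mm radially, 5 mm wide, top 11 mm above the bonnet): the mark. Origin on the knob's axis at the bonnet's top, 88 mm over the desk; its x axis points to the tab. Set anew each run, does not turn under the work. It carries inside it the hidden locking plate with the notch.
- tab (a point): outer end of the raised tab, 37 mm from the knob's axis, 8 mm above the bonnet. The tab marks where the locking sector begins: the middle of the hidden notch lies somewhere 0.14 to 0.60 rad (8 to 34 degrees) farther clockwise (seen from above) about the knob's axis than the tab
- knob_turn (a joint): turning of the knob, rad; grows CLOCKWISE seen from above; limits -1.0 and 1.2. At 0 the pointer points along the regulator's own -x (over the gauge). Friction about 0.06 N m; stays where it is left. Turns freely while the knob is down.
- knob_grip (a point): grip point of the knob, on its axis, 124 mm over the desk when down; x axis points to the pointer. The grip is an upright black bar 42 mm long (along this x), 15 mm wide (along this y: pinch across it from above), from 21 mm below to 9 mm above this point, on a round skirt of radius 25 mm (top of the skirt 21 mm below this point).
- pointer (a point): tip of the narrow nose (6 mm wide, with a white line on top) at one end of the bar, 27 mm from the axis: the knob's pointer
- lock_pin: hidden spindle with the locking pin; turns and rises with the knob. Origin on the axis, 88 mm over the desk when down, 98 mm when out. Away from the notch the plate stops it after a rise of about 2 mm; in the notch (8 mm wide for the 5.6 mm pin, 20 mm from the axis: enters within about 0.06 rad of its middle) it rises 10 mm, cannot turn, and stays up by friction. Moving it up takes 3 to 4 N.
- knob (a joint): stretch in m (0 to 0.013) of the spring between knob and spindle: the knob itself is pulled up over the spindle against 1.5 N at first plus 1.5 N per mm (9 N at 5 mm). When the pin slips into the notch the spindle jumps up and this stretch and the pull drop at once to about 1 to 2 mm, 3 to 4 N. Over 10.5 mm is overstrained.
- spanner: combination spanner 159 mm long lying to the right of the regulator
- tape_roll: roll of dark tape, 62 mm across, 19 mm high, lying to the left of the regulator
- battery_meter: green battery meter standing behind the regulator, 78 x 26 x 64 mm
- stapler: stapler, 157 mm long, 49 mm high, behind the regulator to the left
- smartphone: smartphone lying near the front edge of the desk on the left
There are look-alikes about, which are no part of the job. Leave any turquoise look-alike of the regulator alone.

How it is judged:
On the way, in this order (a step that is already met when the one before it is completed fails the run):
1. the pointer is brought to the tab (within about 11 degrees) with the knob still down (angle between the x axis of knob_grip and the x axis of dial, either way round below 0.2 rad and z of lock_pin in the frame of regulator below 0.092 m), for 0.05 s.
2. the knob is pulled up through the notch (z of lock_pin in the frame of regulator above 0.096 m), for 0.2 s.
At the end, for the whole second after the job is handed in: The knob stands locked in its notch: the spindle is up at least 8.5 of its 10 mm, at rest, with the knob's spring relaxed (stretch under 1.5 mm) (z of lock_pin in the frame of regulator above 0.0965 m and value of joint knob below 0.0015 m and linear speed of lock_pin below 0.01 m/s); the robot touches nothing.
It fails at once if the pin is forced against the locking plate (over 15 N) (contact force between lock_pin and dial above 15 N).
It fails at once if the knob is overpulled (spring stretched over 10.5 mm) (value of joint knob above 0.0105 m).
It fails at once if a thing beside or behind the regulator is moved by more than 20 mm (distance of any of spanner, tape_roll, battery_meter, stapler, smartphone from where it was at the start of the episode above 0.02 m).
It also fails if it takes over 64 s, if anything falls off the work surface, if the arm or the gripper's body presses on something with over 40 N, if the wrist force passes 120 N, or if a joint passes its speed limit or range.

## Robot

A 7-joint arm with a two-finger parallel gripper is mounted at the origin on a cart in front of the work surface, level with it; the furniture and walls round the work are solid. World frame = base frame: x ahead of the robot, y to its left, z up, the work surface at z = 0. Lengths are in m, angles in rad, forces in N, time in s.
With the tool pointing down it reaches from about 0.35 to 0.9 m from the base axis. Payload 8.1 kg.
Tool frame: the origin (TCP) lies at the very end of the fingers, on their centre line; the grasp point (between the pads) lies 19 mm behind it; z points along the fingers, y is the line along which they close (so a half turn about z gives the same grasp; the last joint's range is limited). The gripper opens to 92 mm and grips with 3 to 60 N. Pads are 19 mm wide; open, the fingers measure 130 mm over their backs; the gripper's body (75 mm by 190 mm) begins 47 mm behind the grasp point.
Start: joints at [-1.304, 0.434, 0.025, 1.573, -0.012, 1.134, -0.075], TCP at [0.226, 0.583, 0.202] pointing down, gripper open.
Joint ranges: [-2.62, 2.62], [-0.44, 2.09], [-1.27, 1.32], [0.08, 2.57], [-1.32, 4.46], [0.12, 2], [-2.74, 2.74]. Speed limits (rad/s): [2.22, 2.22, 3.01, 3.01, 3.14, 3.14, 3.14].

## Interface

Orientations are given as a rotation vector (axis times angle).
In Python, from cell import readout, cams, job gives the robot as it stands.
- The arm moves only by the tool drive_tool, never from a script. Its argument "commands" is a list of rows, each a list of 3 entries, a list of its own where there are three numbers: the turn, a rotation vector about the tool's x, y, z in rad, then the shift along the tool's x, y, z in cm, then the gripper's target within -1 to 1 (fully open at 1, half-way at 0, shut at -1). A call has 1 to 20 rows; each row is the pose to reach, as a shift and turn from the pose commanded when the call began, along the tool's axes at that moment; what a row does not reach only later rows make up. A row lasts 1/12 s, in which the tool goes at most 41.7 mm and 7.16 degrees, less where a joint would pass 70% of its speed; a pose out of reach is approached as far as the arm can. A call with a gripper value outside its range is refused whole. The fingers move at their own pace and stop on an object; "newtons" is the grip in N (left out, the last holds). Time passes only in rows, so rows that repeat a pose let the fingers close. It gives the time, the measured TCP pose, the force, the opening and the grip force at its end, in the units of the state.
- readout.observe(): the state, without advancing time (a new reading comes with each control period).
- cams.get_image(name): name is "side" or "top" or "wrist"; returns the picture (400x640x3 uint8, blue, green, red); there is no depth.
- cams.camera_info(name): a dict with "camera_matrix" (3x3 intrinsics, pixels), "k1" (the pictures are not rectified: a ray, as slopes to the right and down, at radius r is drawn at 1 + k1 r^2 times it, then the intrinsics apply), "R" (3x3) and "t" (3): a world point X has camera coordinates R X + t. Camera axes: x right, y down, z forward; pixel columns grow to the right and rows downward; lengths in m; the calibration is good to about 2 mm. A picture is of the moment at which its call begins: read the wrist's pose just before it. camera_info takes no time and is no camera call; for the wrist camera it gives the pose at the moment of the call.
- job.sign_off(): hands the job in; it is judged then, once.
The state is a dict: "clock": time; "joints": joint angles; "dq": joint speeds; "joint_efforts": joint torques, N m; "position": TCP position; "ee_rot": TCP orientation; "force": force on the tool from outside, world axes, zero at the start; "ft_torque": the same for the moment, N m; "width": opening from 0.0 (shut) to 1.0 (fully open); "gripper_force": force on a finger pad.
Only numpy, scipy, OpenCV 4.12 (cv2) and the standard library are available. Lean on these libraries where they do the work, as an engineer would, in place of code of your own. Each camera call takes 0.05 s, during which the arm holds its last target. There are 200 camera calls.

## Working session

There is one attempt and no reset: what is moved stays moved. The work goes in short steps, Python scripts to look and compute and a tool call to move; the robot and the scene stay as the last step left them, time stands still between calls to the robot, and variables do not carry over. Pictures are saved under pics/ and viewed, at most 10 in all, crops included, and the job is handed in when it is done.

Besides the shell and the picture viewer there is one more tool, called after ">>>" in YAML: its name, and indented under it one key for each argument. drive_tool: Moves the arm, as the interface text tells. Its arguments: {"type":"object","properties":{"commands":{"type":"array"},"newtons":{"type":"number"}},"required":["commands"]}

```bash
mkdir -p pics; ls
python3 - <<'E'
from cell import readout,cams
import cv2,numpy as np
s=readout.observe();print(s)
a=cams.get_image("top");b=cams.get_image("side")
cv2.imwrite("pics/t.png",a);cv2.imwrite("pics/s.png",b)
for n in("top","side"):print(cams.camera_info(n))
E
```

```text
pics
{'clock': 0.0, 'joints': array([-1.3036103 ,  0.43525802,  0.02494138,  1.57410349, -0.01161347,
        1.13401309, -0.07509911]), 'dq': array([-0.00121527, -0.00096855,  0.00032021, -0.00121029, -0.00110914,
        0.0011627 , -0.00046493]), 'joint_efforts': array([-2.32982835e-03, -6.67852306e+01,  9.83619355e-01, -3.14472306e+01,
       -6.07019663e-02,  4.29723586e-02,  1.41685241e-04]), 'position': array([0.22571677, 0.58221253, 0.20162041]), 'ee_rot': array([-5.77592672e-01, -3.08785685e+00,  2.55600617e-03]), 'force': array([-0.3300199 , -0.35671653,  0.03110571]), 'ft_torque': array([-0.00353721, -0.01284694,  0.00601934]), 'gripper_force': 0.0, 'width': 0.9975770559822398}
{'camera_matrix': array([[504.84550915,   0.        , 316.04508125],
       [  0.        , 504.84550915, 202.27217092],
       [  0.        ,   0.        ,   1.        ]]), 'k1': -0.05491005121719338, 'R': array([[-0.01879338, -0.99980722, -0.00568685],
       [-0.98990189,  0.01940589, -0.14041961],
       [ 0.14050289,  0.00299047, -0.99007575]]), 't': array([0.01998129, 0.56208564, 1.19767992])}
{'camera_matrix': array([[411.04680464,   0.        , 324.63133292],
       [  0.        , 411.04680464, 203.21921059],
       [  0.        ,   0.        ,   1.        ]]), 'k1': -0.015637136311381403, 'R': array([[-0.97678993, -0.21293197,  0.02326834],
       [-0.13438135,  0.52458537, -0.84068534],
       [ 0.16680256, -0.8242998 , -0.54102379]]), 't': array([0.53658124, 0.15267263, 0.95117809])}
```

View pics/t.png

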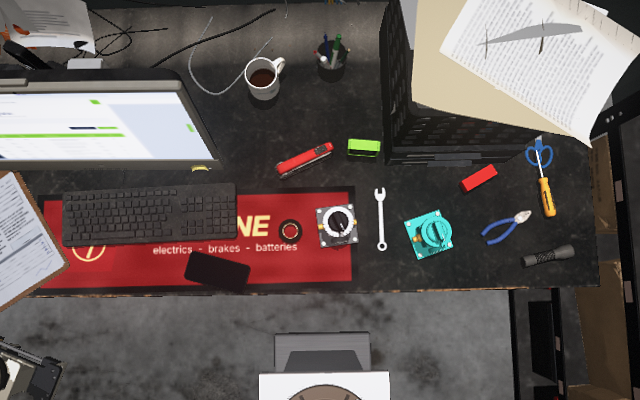

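View pics/s.png

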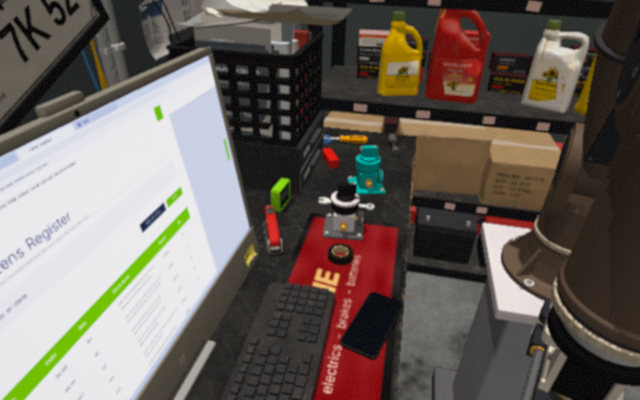

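The top view shows the regulator at about (338,224), with the tape roll at (290,231) to its left, the spanner at (381,218) to its right and the turquoise look-alike at (430,233). I'll zoom in on both views.

```bash
cat > h.py <<'E'
import numpy as np,cv2
from cell import readout,cams
from scipy.spatial.transform import Rotation as Ro
def ray(ci,uv):
    K=np.array(ci["camera_matrix"]);d=(np.array(uv,float)-K[:2,2])/K[0,0]
    p=d.copy()
    for _ in range(20):p=d/(1+ci["k1"]*(p@p))
    R=np.array(ci["R"]);return -R.T@ci["t"],R.T@np.r_[p,1]
def onplane(ci,uv,z):
    c,d=ray(ci,uv);return c+d*(z-c[2])/d[2]
def proj(ci,X):
    R=np.array(ci["R"]);q=R@np.array(X)+ci["t"];p=q[:2]/q[2];p=p*(1+ci["k1"]*(p@p))
    K=np.array(ci["camera_matrix"]);return K[0,0]*p+K[:2,2]
E
python3 - <<'E'
from h import *
a=cv2.imread("pics/t.png");b=cv2.imread("pics/s.png")
c=np.hstack([cv2.resize(a[200:254,310:366],None,fx=7,fy=7,interpolation=cv2.INTER_CUBIC),cv2.resize(b[180:234,318:376],None,fx=7,fy=7,interpolation=cv2.INTER_CUBIC)])
cv2.imwrite("pics/c.png",c[:,:800])
ci=cams.camera_info("top")
for uv,z in [((338,220),.094),((290,231),.019),((381,218),.0),((363,148),.064),((430,233),.1)]:print(uv,onplane(ci,uv,z))
E
```

```text
(338, 220) [ 0.51193591 -0.04135154  0.094     ]
(290, 231) [0.49479575 0.07502591 0.019     ]
(381, 218) [ 0.52477109 -0.15359286  0.        ]
(363, 148) [ 0.69045859 -0.10800078  0.064     ]
(430, 233) [ 0.47682451 -0.25333993  0.1       ]
```

View pics/c.png

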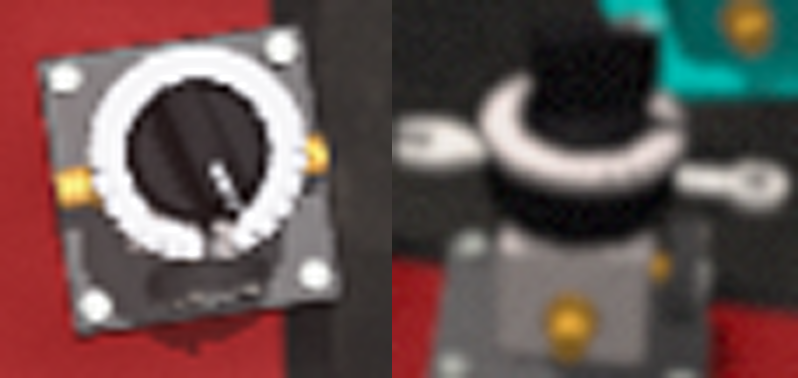

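The crop shows the dial centre at crop (198,152), the pointer's white line from (215,168) to (238,210), and a greyish tab near (222,238). The tab is therefore slightly clockwise of the pointer. I'll bring the wrist camera closer to confirm.

Run:
```python
from h import *
s=readout.observe();T=Ro.from_rotvec(s["ee_rot"]).as_matrix();print(T.round(3))
ci=cams.camera_info("wrist");R=np.array(ci["R"]);C=-R.T@ci["t"]
print("cam in tool",(T.T@(C-s["position"])).round(3),"axes in tool (cols)",(T.T@R.T).round(3), ci["camera_matrix"][0,0])
ct=cams.camera_info("top")
f=lambda x,y,z:onplane(ct,(310+x/7,200+y/7),z)
print("dial c",f(198,152,.094),"line",f(215,168,.133),f(238,210,.133),"tab",f(222,238,.099))
p=s["position"]
for t in [(.36,.30,.26),(.42,.0,.28)]:print((T.T@(np.array(t)-p)*100).round(1))
```

```text
[[-0.932  0.362 -0.   ]
 [ 0.362  0.932 -0.001]
 [-0.    -0.001 -1.   ]]
cam in tool [ 0.078 -0.    -0.182] axes in tool (cols) [[ 0.001 -0.959 -0.282]
 [ 1.     0.001 -0.   ]
 [ 0.    -0.282  0.959]] 317.79290960228985
dial c [ 0.50790997 -0.04191774  0.094     ] line [ 0.49865895 -0.04567516  0.133     ] [ 0.48498125 -0.05271296  0.133     ] tab [ 0.47871428 -0.04893465  0.099     ]
[-22.7 -21.5  -5.8]
[-39.2 -47.3  -7.8]
```

Run:
```python
from h import *
s=readout.observe();T=Ro.from_rotvec(s["ee_rot"]).as_matrix();p=s["position"]
for t in [(.36,.30,.26),(.508,-.042,.25)]:print((T.T@(np.array(t)-p)*100).round(1))
```

```text
[-22.7 -21.5  -5.8]
[-48.9 -48.   -4.8]
```

>>> drive_tool:
  commands:
    - [[0,0,0],[-22.7,-21.5,-5.8],1]
    - [[0,0,0],[-22.7,-21.5,-5.8],1]
    - [[0,0,0],[-22.7,-21.5,-5.8],1]
    - [[0,0,0],[-22.7,-21.5,-5.8],1]
    - [[0,0,0],[-22.7,-21.5,-5.8],1]
    - [[0,0,0],[-22.7,-21.5,-5.8],1]
    - [[0,0,0],[-22.7,-21.5,-5.8],1]
    - [[0,0,0],[-22.7,-21.5,-5.8],1]
    - [[0,0,0],[-22.7,-21.5,-5.8],1]

```text
clock: 0.85
position: [0.363, 0.2946, 0.2616]
ee_rot: [0.59, 3.084, -0.0]
force: [0.6, 0.0, -0.7]
width: 0.998
gripper_force: 0.0
```

>>> drive_tool:
  commands:
    - [[0,0,-0.4],[-26.2,-26.5,1.0],1]
    - [[0,0,-0.81],[-26.2,-26.5,1.0],1]
    - [[0,0,-0.81],[-26.2,-26.5,1.0],1]
    - [[0,0,-0.81],[-26.2,-26.5,1.0],1]
    - [[0,0,-0.81],[-26.2,-26.5,1.0],1]
    - [[0,0,-0.81],[-26.2,-26.5,1.0],1]
    - [[0,0,-0.81],[-26.2,-26.5,1.0],1]
    - [[0,0,-0.81],[-26.2,-26.5,1.0],1]
    - [[0,0,-0.81],[-26.2,-26.5,1.0],1]
    - [[0,0,-0.81],[-26.2,-26.5,1.0],1]
    - [[0,0,-0.81],[-26.2,-26.5,1.0],1]
    - [[0,0,-0.81],[-26.2,-26.5,1.0],1]

```text
clock: 1.85
position: [0.5087, -0.0444, 0.2499]
ee_rot: [0.677, -3.067, 0.002]
force: [-0.4, 1.0, -0.2]
width: 1.0
gripper_force: 0.0
```

Run:
```python
from h import *
s=readout.observe();print(s["position"],s["joints"].round(3),Ro.from_rotvec(s["ee_rot"]).as_matrix().round(3))
import pickle
ci=cams.camera_info("wrist");a=cams.get_image("wrist");cv2.imwrite("pics/w1.png",a);pickle.dump(ci,open("ci1.pkl","wb"))
uv=proj(ci,(.508,-.042,.094));print(uv)
u,v=uv.astype(int);c=a[max(0,v-70):v+70,max(0,u-80):u+80];print(max(0,v-70),max(0,u-80))
cv2.imwrite("pics/w1c.png",cv2.resize(c,None,fx=4,fy=4,interpolation=cv2.INTER_CUBIC))
```

```text
[ 0.50870303 -0.04440738  0.24991541] [-0.35   0.208  0.405  1.801 -0.088  1.151  2.088] [[-0.907 -0.421 -0.001]
 [-0.421  0.907 -0.001]
 [ 0.001 -0.001 -1.   ]]
[320.93735488 181.06712245]
111 240
```

View pics/w1c.png

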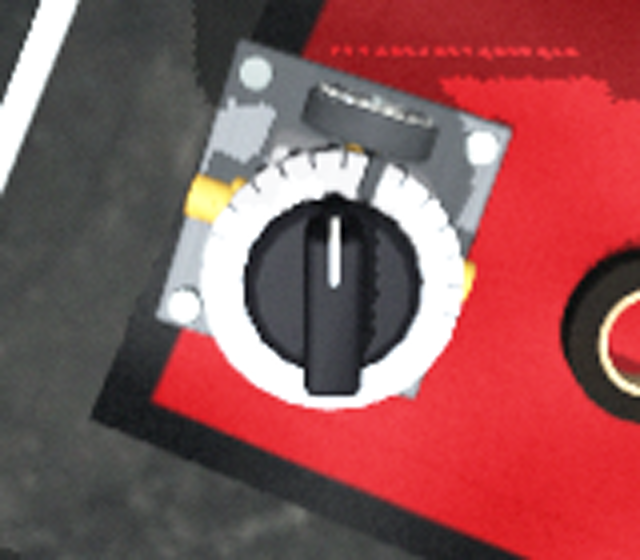

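The wrist crop shows the pointer straight up with its line tip at crop (335,215). The steel tab is the dark bar from (375,158) to (368,197), a little clockwise, and the dial ring is centred near (333,278).

Run:
```python
from h import *
import pickle
ci=pickle.load(open("ci1.pkl","rb"));a=cv2.imread("pics/w1.png")
f=lambda x,y,z:onplane(ci,(240+(x+.5)/4-.5,111+(y+.5)/4-.5),z)
# dial ring: bright unsaturated -> hull -> ellipse
h=cv2.cvtColor(a,cv2.COLOR_BGR2HSV);m=((h[...,1]<50)&(h[...,2]>190)).astype(np.uint8)
m[:111+30]=0;m[225:]=0;m[:,:240+46]=0;m[:,240+120:]=0
n,l,st,_=cv2.connectedComponentsWithStats(m);print(st[1:][st[1:,4]>30])
pts=cv2.findNonZero((l==1+st[1:,4].argmax()).astype(np.uint8));e=cv2.fitEllipse(cv2.convexHull(pts));print(e)
c0=onplane(ci,e[0],.094);print("dial c",c0, "edge",[np.linalg.norm(f(x,y,.094)-c0) for x,y in((202,280),(463,280),(332,408))])
c=c0
L1,L2=f(335,217,.133),f(334,288,.133);bar=[f(304,392,.133),f(360,392,.133)]
print("line",L1,L2,"bar end",bar,np.linalg.norm(bar[0]-bar[1]))
t1,t2=f(375,158,.099),f(368,197,.099)
ang=lambda v:np.degrees(np.arctan2(v[1],v[0]))%360
print("tip ang",ang(L1-c),np.linalg.norm((L1-c)[:2]),"linedir",ang(L1-L2),"axis dir",ang(L1-sum(bar)/2))
print("tab",t1,t2,ang(t1-c),ang(t2-c),np.linalg.norm((t1-c)[:2]),np.linalg.norm((t2-c)[:2]))
p1,p2=f(205,198,.04),f(470,278,.04);print("ports",ang(p1-p2)-90,ang(p1-p2)+90)
```

```text
[[ 292  141   16   10  110]
 [ 355  141    5   27   65]
 [ 286  148   70   65 1737]
 [ 322  166    3   17   42]]
((320.1341247558594, 179.76499938964844), (64.83065032958984, 72.51972198486328), 108.575439453125)
dial c [ 0.50705288 -0.04340689  0.094     ] edge [np.float64(0.032715938777124844), np.float64(0.03842370741531507), np.float64(0.037815087136396655)]
line [ 0.48467171 -0.05051847  0.133     ] [ 0.5004469 -0.0433809  0.133    ] bar end [array([ 0.52744138, -0.03890335,  0.133     ]), array([ 0.52160331, -0.02635681,  0.133     ])] 0.01383830577519584
tip ang 197.62756660623685 0.023483856067575217 linedir 204.3446195200315 axis dir 204.17463552028272
tab [ 0.47142671 -0.04474453  0.099     ] [ 0.48146505 -0.0419778   0.099     ] 182.15024968548778 176.8033329637101 0.03565127605587293 0.025627703114557882
ports 187.93898337491476 367.93898337491476
```

The axis is at about (0.5065, -0.0412), and the bar-end, line-tip and dial estimates all agree. The pointer is at 204° and the tab at about 188°, so the tab is roughly 16° clockwise. I'll descend.

>>> drive_tool:
  commands:
    - [[0,0,0],[0.1,0.15,4],1]
    - [[0,0,0],[0.1,0.15,8],1]
    - [[0,0,0],[0.1,0.15,10],1]
    - [[0,0,0],[0.1,0.15,10],1]
    - [[0,0,0],[0.1,0.15,10],1]
    - [[0,0,0],[0.1,0.15,10],1]

```text
clock: 2.4
position: [0.5077, -0.0395, 0.1518]
ee_rot: [-0.688, 3.064, 0.0]
force: [0.5, -0.8, -0.7]
width: 1.004
gripper_force: 0.0
```

Run:
```python
from h import *
s=readout.observe();T=Ro.from_rotvec(s["ee_rot"]).as_matrix();print(s["position"],s["force"],s["ft_torque"],T.round(3))
ci=cams.camera_info("wrist");a=cams.get_image("wrist");cv2.imwrite("pics/w2.png",a)
uv=proj(ci,(.5065,-.0412,.133));print(uv)
u,v=uv.astype(int);y0,x0=max(0,v-90),max(0,u-100);c=a[y0:v+90,x0:u+100];print(x0,y0)
cv2.imwrite("pics/w2c.png",cv2.resize(c,None,fx=3,fy=3,interpolation=cv2.INTER_CUBIC))
import pickle;pickle.dump((ci,s),open("ci2.pkl","wb"))
```

```text
[ 0.50768253 -0.0395383   0.15183627] [ 0.51450514 -0.81596283 -0.72923521] [ 0.06786438  0.04010247 -0.00861797] [[-0.904 -0.427  0.002]
 [-0.427  0.904  0.   ]
 [-0.002 -0.    -1.   ]]
[316.66666748 223.58247096]
216 133
```

View pics/w2c.png

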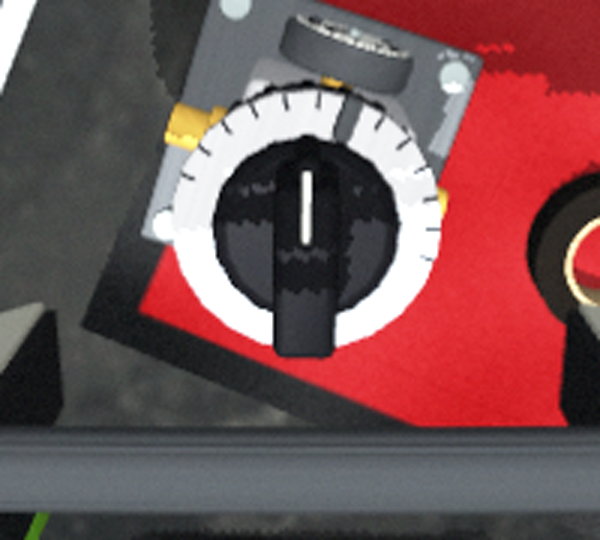

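The bar and line are at crop x≈305 and the fingers' centre is at about 312, so a shift of about -1.4 mm along tool y is needed. The tab runs from (352,97) to (343,140). I'll compute the along-bar offset and the tab angle.

Run:
```python
from h import *
import pickle
ci,s=pickle.load(open("ci2.pkl","rb"));T=Ro.from_rotvec(s["ee_rot"]).as_matrix();p=s["position"]
f=lambda x,y,z:onplane(ci,(216+(x+.5)/3-.5,133+(y+.5)/3-.5),z)
ang=lambda v:np.degrees(np.arctan2(v[1],v[0]))%360
be=f(304,353,.133);tip=f(306,172,.133);d=(be-tip)/np.linalg.norm(be-tip);print(be,tip,ang(tip-be),np.linalg.norm(be-tip))
c=be-.021*d;print("c from bar",c,((T.T@(c-p))*100).round(2))
l,r,b=f(173,225,.094),f(441,225,.094),f(307,348,.094);print("dial c y",(l+r)/2,np.linalg.norm(l-r),"b",b,((T.T@((l+r)/2-p))*100).round(2),((T.T@(b-p))*100).round(2))
for t in(f(353,97,.099),f(343,140,.099)):print("tab",ang(t-c),np.linalg.norm((t-c)[:2]))
```

```text
[ 0.52429266 -0.03257536  0.133     ] [ 0.48506581 -0.05056383  0.133     ] 204.6350300566015 0.04315473812142259
c from bar [ 0.50520405 -0.04132893  0.133     ] [ 0.3  -0.06  1.88]
dial c y [ 0.50740016 -0.03995848  0.094     ] 0.07087130755721213 b [ 0.53955094 -0.02478119  0.094     ] [ 0.05 -0.02  5.78] [-3.5  -0.03  5.79]
tab 185.37108090361752 0.034589672422026846
tab 181.72202138297484 0.02352195796309571
```

>>> drive_tool:
  commands:
    - [[0,0,0],[0.2,-0.05,2],1]
    - [[0,0,0],[0.2,-0.05,4],0.5]
    - [[0,0,0],[0.2,-0.05,4.2],0.2]
    - [[0,0,0],[0.2,-0.05,4.2],0]
    - [[0,0,0],[0.2,-0.05,4.2],0]
  newtons: 8

```text
clock: 2.87
position: [0.5062, -0.0418, 0.1099]
ee_rot: [-0.686, 3.064, -0.0]
force: [0.4, 0.8, -1.4]
width: 0.76
gripper_force: 0.0
```

>>> drive_tool:
  commands:
    - [[0,0,0],[0,0,0],-0.5]
    - [[0,0,0],[0,0,0],-0.8]
    - [[0,0,0],[0,0,0],-1]
    - [[0,0,0],[0,0,0],-1]
    - [[0,0,0],[0,0,0],-1]
    - [[0,0,0],[0,0,0],-1]
  newtons: 8

```text
clock: 3.37
position: [0.5053, -0.0419, 0.1086]
ee_rot: [-0.686, 3.066, 0.0]
force: [0.4, 0.9, -0.8]
width: 0.323
gripper_force: 0.0
```

Run:
```python
from h import *
s=readout.observe();T=Ro.from_rotvec(s["ee_rot"]).as_matrix();print(s["clock"],s["position"],s["width"]*92,s["gripper_force"],"F tool",(T.T@s["force"]).round(2),"M",(T.T@s["ft_torque"]).round(3),"angx",np.degrees(np.arctan2(T[1,0],T[0,0]))%360)
```

```text
3.3667 [ 0.50525545 -0.04192915  0.10855719] 29.755766548920814 0.0 F tool [-0.73  0.69  0.84] M [-0.052 -0.002 -0.002] angx 205.21542083225916
```

>>> drive_tool:
  commands:
    - [[0,0,0],[0,0,0],-1]
    - [[0,0,0],[0,0,0],-1]
    - [[0,0,0],[0,0,0],-1]
    - [[0,0,0],[0,0,0],-1]
    - [[0,0,0],[0,0,0],-1]
    - [[0,0,0],[0,0,0],-1]
  newtons: 8

```text
clock: 3.87
position: [0.5057, -0.042, 0.1089]
ee_rot: [-0.685, 3.065, -0.0]
force: [-0.1, 0.3, 5.8]
width: 0.008
gripper_force: 2.9
```

```bash
cat > st.py <<'E'
from h import *
s=readout.observe();T=Ro.from_rotvec(s["ee_rot"]).as_matrix();print(s["clock"],s["position"].round(4),(s["width"]*92).round(1),s["gripper_force"],"F tool",(T.T@s["force"]).round(2),"M",(T.T@s["ft_torque"]).round(3),"angx",(np.degrees(np.arctan2(T[1,0],T[0,0]))%360).round(2))
E
python3 st.py
```

```text
Traceback (most recent call last):
  File "st.py", line 2, in <module>
    s=readout.observe();T=Ro.from_rotvec(s["ee_rot"]).as_matrix();print(s["clock"],s["position"].round(4),(s["width"]*92).round(1),s["gripper_force"],"F tool",(T.T@s["force"]).round(2),"M",(T.T@s["ft_torque"]).round(3),"angx",(np.degrees(np.arctan2(T[1,0],T[0,0]))%360).round(2))
                                                                                                          ^^^^^^^^^^^^^^^^^^^^^
AttributeError: 'float' object has no attribute 'round'
```

```bash
sed -i 's/(s\["width"\]\*92).round(1)/round(s["width"]*92,1)/;s/%360).round(2)/%360)/' st.py; python3 st.py
python3 - <<'E'
from h import *
a=cams.get_image("wrist");b=cams.get_image("side");cv2.imwrite("pics/w3.png",a);cv2.imwrite("pics/s3.png",b)
c=cv2.resize(b[140:240,290:390],(400,400),interpolation=cv2.INTER_CUBIC)
cv2.imwrite("pics/m3.png",np.hstack([cv2.resize(a[150:400,200:450],(400,400)),c]))
E
```

```text
3.8667 [ 0.5057 -0.042   0.1089] 0.8 2.873537639679853 F tool [-0.03  0.31 -5.81] M [-0.09   0.073 -0.029] angx 205.2142861972972
```

View pics/m3.png

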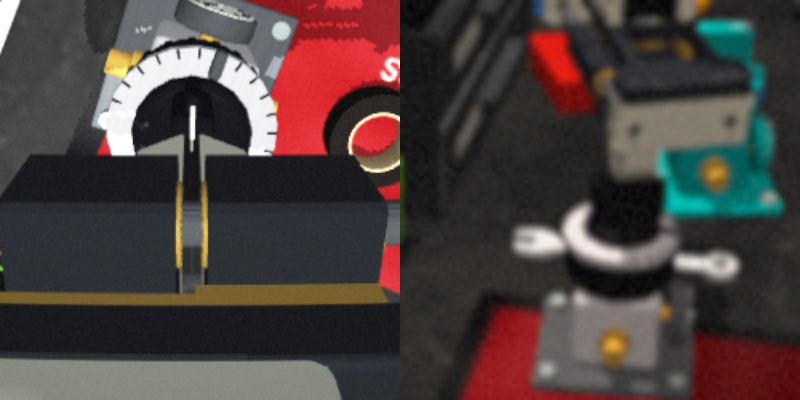

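Run:
```python
from h import *
a=cv2.imread("pics/w3.png")[165:305,265:385]
g=(255*(a/255.)**.45).astype(np.uint8)
cv2.imwrite("pics/w3g.png",cv2.resize(g,None,fx=4.2,fy=4.2,interpolation=cv2.INTER_CUBIC))
ci=cams.camera_info("wrist")
for X in [(.5057,-.042,.1089),(.5057,-.042,.133)]:
  for o in(-.0075,0,.0075):print(((proj(ci,np.array(X)+o*np.array([-.426,.905,0]))-[265,165])*4.2).round())
```

```text
[172. 303.]
[223. 303.]
[274. 303.]
[164. 376.]
[222. 376.]
[280. 376.]
```

View pics/w3g.png

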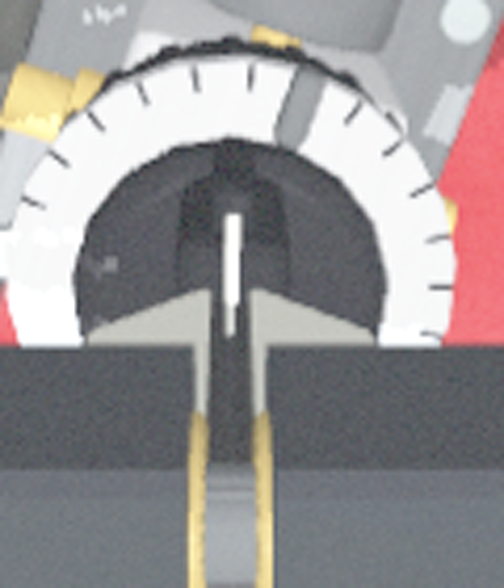

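>>> drive_tool:
  commands:
    - [[0,0,0],[0,0,0],-1]
    - [[0,0,0],[0,0,0],-1]

```text
clock: 4.13
position: [0.5057, -0.042, 0.1089]
ee_rot: [-0.685, 3.065, -0.0]
force: [-0.7, -0.7, 6.5]
width: 0.005
gripper_force: 2.9
```

Zoomed and brightened, the picture shows the finger ends at (210,290) and (250,290) lying over the bar top, which spans x≈180–290. They aren't beside it. The visible finger ends sit about 21 mm short of the nominal TCP, both here and in the earlier view, so the fingers closed on top of the bar. I'll raise, open and go about 20 mm lower, watching the force.

>>> drive_tool:
  commands:
    - [[0,0,0],[0,0,-0.5],-1]
    - [[0,0,0],[0,0,-0.5],-0.1]
    - [[0,0,0],[0,0,-0.5],-0.1]
    - [[0,0,0],[0,0,-0.5],-0.1]
    - [[0,0,0],[0,0,-0.5],-0.1]
    - [[0,0,0],[0,0,-0.5],-0.1]
    - [[0,0,0],[0,0,-0.5],-0.1]

```text
clock: 4.72
position: [0.505, -0.0419, 0.1133]
ee_rot: [0.686, -3.066, -0.0]
force: [-0.0, 1.0, 0.1]
width: 0.391
gripper_force: 0.0
```

>>> drive_tool:
  commands:
    - [[0,0,0],[0,0,0.5],-0.1]
    - [[0,0,0],[0,0,0.8],-0.1]
    - [[0,0,0],[0,0,1.2],-0.1]
    - [[0,0,0],[0,0,1.2],-0.1]

```text
clock: 5.05
position: [0.5045, -0.0419, 0.1004]
ee_rot: [0.686, -3.064, -0.0]
force: [-0.7, -0.6, 0.1]
width: 0.446
gripper_force: 0.0
```

```bash
python3 st.py;python3 - <<'E'
from h import *
a=cams.get_image("wrist");cv2.imwrite("pics/w4.png",a)
g=(255*(a[150:300,225:425]/255.)**.45).astype(np.uint8)
cv2.imwrite("pics/w4g.png",cv2.resize(g,None,fx=4,fy=4,interpolation=cv2.INTER_CUBIC))
E
```

```text
5.05 [ 0.5045 -0.0419  0.1004] 41.1 0.0 F tool [ 0.85 -0.21 -0.09] M [-0.025  0.015  0.001] angx 205.22026987637304
```

View pics/w4g.png

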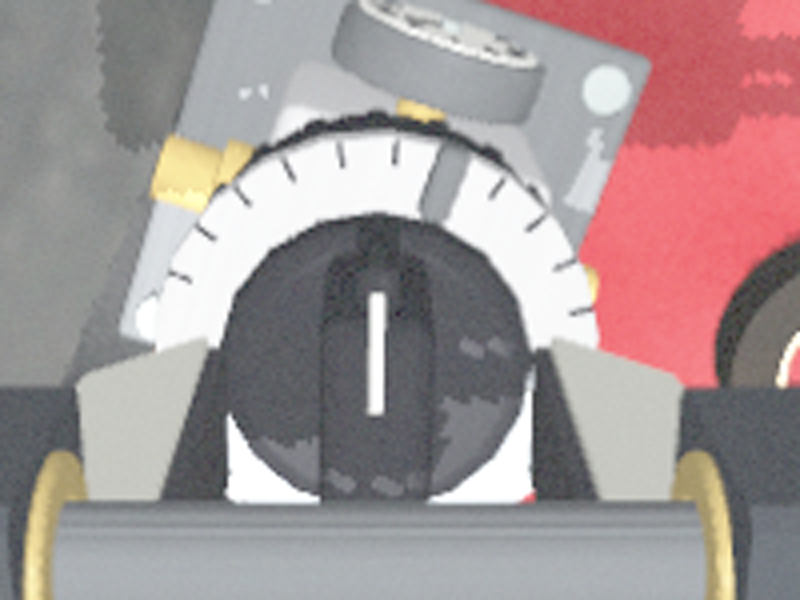

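The fingers now straddle the bar, with inner edges at 228 and 532 and the bar at 322–434, and they are centred. By scale the tips are still near the bar's top height, so I'll go 15 mm lower and close.

>>> drive_tool:
  commands:
    - [[0,0,0],[0,0,0.5],-0.1]
    - [[0,0,0],[0,0,1.0],-0.1]
    - [[0,0,0],[0,0,1.4],-0.2]
    - [[0,0,0],[0,0,1.4],-0.3]
    - [[0,0,0],[0,0,1.4],-0.4]
    - [[0,0,0],[0,0,1.4],-0.4]

```text
clock: 5.6
position: [0.5052, -0.0419, 0.0874]
ee_rot: [-0.686, 3.066, 0.0]
force: [1.1, 1.6, 1.4]
width: 0.306
gripper_force: 0.0
```

>>> drive_tool:
  commands:
    - [[0,0,0],[0,0,0],-0.6]
    - [[0,0,0],[0,0,0],-0.8]
    - [[0,0,0],[0,0,0],-1]
    - [[0,0,0],[0,0,0],-1]
    - [[0,0,0],[0,0,0],-1]
    - [[0,0,0],[0,0,0],-1]
  newtons: 8

```text
clock: 6.1
position: [0.5054, -0.0421, 0.0876]
ee_rot: [-0.685, 3.065, -0.0]
force: [0.2, -0.7, 0.7]
width: 0.162
gripper_force: 8.0
```

```bash
python3 st.py
```

```text
6.1 [ 0.5054 -0.0421  0.0876] 14.9 7.958490550518036 F tool [ 0.15 -0.67 -0.66] M [0.143 0.028 0.062] angx 205.20300843015963
```

Gripped at 14.9 mm, the bar's width, with little side force. I'll turn clockwise to the tab.

>>> drive_tool:
  commands:
    - [[0,0,0],[0,0,0],-1]
    - [[0,0,0.06],[0,0,0],-1]
    - [[0,0,0.12],[0,0,0],-1]
    - [[0,0,0.18],[0,0,0],-1]
    - [[0,0,0.24],[0,0,0],-1]
    - [[0,0,0.3],[0,0,0],-1]
    - [[0,0,0.3],[0,0,0],-1]
    - [[0,0,0.3],[0,0,0],-1]
  newtons: 30

```text
clock: 6.77
position: [0.5051, -0.041, 0.0875]
ee_rot: [0.224, -3.133, -0.001]
force: [-1.3, 3.1, 4.8]
width: 0.161
gripper_force: 29.9
```

```bash
python3 st.py;python3 - <<'E'
from h import *
a=cams.get_image("wrist");cv2.imwrite("pics/w5.png",a)
g=(255*(a[150:300,225:425]/255.)**.45).astype(np.uint8)
cv2.imwrite("pics/w5g.png",cv2.resize(g,None,fx=4,fy=4,interpolation=cv2.INTER_CUBIC))
E
```

```text
6.7667 [ 0.5051 -0.041   0.0875] 14.8 29.930307269096375 F tool [ 0.84  3.3  -4.84] M [-1.033  0.139  0.114] angx 188.1752016132439
```

View pics/w5g.png

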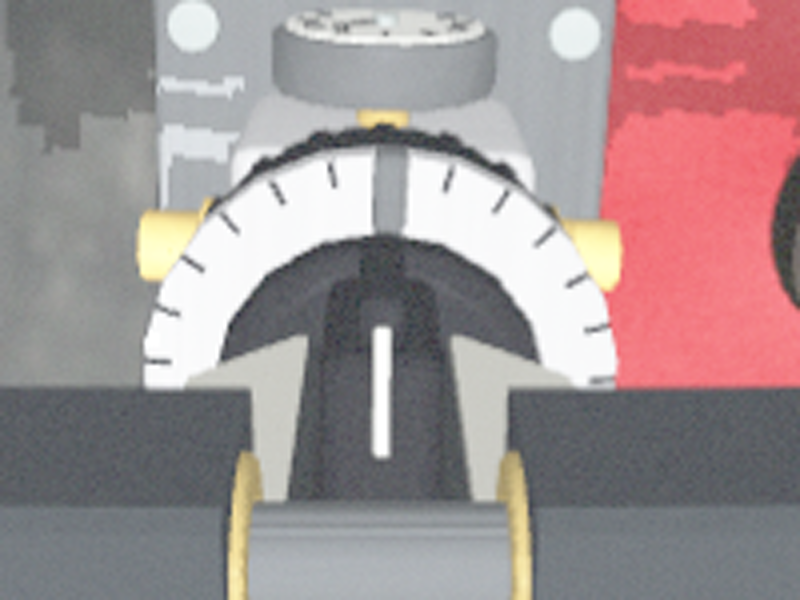

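The pointer line (382,390) lines up with the tab (390,190), so step 1 is met. I'll ease slightly past it and pull up lightly.

>>> drive_tool:
  commands:
    - [[0,0,0.03],[0,0,0],-1]
    - [[0,0,0.06],[0,0,-0.1],-1]
    - [[0,0,0.06],[0,0,-0.2],-1]
    - [[0,0,0.06],[0,0,-0.3],-1]
    - [[0,0,0.06],[0,0,-0.4],-1]
    - [[0,0,0.06],[0,0,-0.4],-1]

```text
clock: 7.32
position: [0.505, -0.0408, 0.0911]
ee_rot: [0.131, -3.138, -0.002]
force: [1.4, 5.9, -4.4]
width: 0.156
gripper_force: 29.9
```

```bash
python3 st.py
```

```text
7.3167 [ 0.505  -0.0408  0.0911] 14.4 29.935006499290466 F tool [-1.92  5.71  4.37] M [-1.268 -0.384 -0.02 ] angx 184.7636801496112
```

>>> drive_tool:
  commands:
    - [[0,0,0],[0,0.05,-0.05],-1]
    - [[0,0,0.02],[0,0.1,-0.1],-1]
    - [[0,0,0.03],[0,0.1,-0.15],-1]
    - [[0,0,0.03],[0,0.1,-0.15],-1]

```text
clock: 7.65
position: [0.505, -0.0407, 0.0927]
ee_rot: [0.078, -3.14, -0.0]
force: [2.0, 4.4, -6.3]
width: 0.164
gripper_force: 29.9
```

```bash
python3 st.py
```

```text
7.65 [ 0.505  -0.0407  0.0927] 15.1 29.947049617767334 F tool [-2.17  4.27  6.27] M [-1.004 -0.457 -0.143] angx 182.85591338174922
```

>>> drive_tool:
  commands:
    - [[0,0,0.02],[-0.05,0.05,-0.03],-1]
    - [[0,0,0.04],[-0.05,0.1,-0.05],-1]
    - [[0,0,0.06],[-0.05,0.1,-0.05],-1]
    - [[0,0,0.06],[-0.05,0.1,-0.05],-1]

```text
clock: 7.98
position: [0.505, -0.0403, 0.0932]
ee_rot: [-0.019, -3.141, 0.001]
force: [-0.3, 1.1, -6.7]
width: 0.162
gripper_force: 29.9
```

```bash
python3 st.py
```

```text
7.9833 [ 0.505  -0.0403  0.0932] 14.9 29.93868112564087 F tool [0.31 1.1  6.68] M [-0.305  0.041 -0.053] angx 179.3050140468947
```

>>> drive_tool:
  commands:
    - [[0,0,0.02],[0,0,0],-1]
    - [[0,0,0.04],[0,0,0],-1]
    - [[0,0,0.06],[0,0,0],-1]
    - [[0,0,0.06],[0,0,0],-1]

```text
clock: 8.32
position: [0.5051, -0.04, 0.0933]
ee_rot: [-0.113, -3.139, 0.0]
force: [-1.1, 1.1, -6.8]
width: 0.164
gripper_force: 29.9
```

```bash
python3 st.py
```

```text
8.3167 [ 0.5051 -0.04    0.0933] 15.1 29.93835747241974 F tool [1.19 1.06 6.82] M [-0.231  0.337 -0.064] angx 175.8798474222467
```

>>> drive_tool:
  commands:
    - [[0,0,0.02],[0,0,0],-1]
    - [[0,0,0.04],[0,0,0],-1]
    - [[0,0,0.06],[0,0,0],-1]
    - [[0,0,0.06],[0,0,0],-1]

```text
clock: 8.65
position: [0.5052, -0.0398, 0.0933]
ee_rot: [-0.207, -3.134, -0.0]
force: [-2.3, 1.6, -7.5]
width: 0.158
gripper_force: 29.9
```

```bash
python3 st.py
```

```text
8.65 [ 0.5052 -0.0398  0.0933] 14.6 29.940554201602936 F tool [2.45 1.25 7.53] M [-0.324  0.574 -0.088] angx 172.4531272885246
```

>>> drive_tool:
  commands:
    - [[0,0,0.02],[0.05,0,0],-1]
    - [[0,0,0.04],[0.05,0,0],-1]
    - [[0,0,0.06],[0.05,0,0],-1]
    - [[0,0,0.06],[0.05,0,0],-1]

```text
clock: 8.98
position: [0.5052, -0.0396, 0.0935]
ee_rot: [0.3, 3.127, 0.0]
force: [-1.6, 3.0, -7.2]
width: 0.162
gripper_force: 29.9
```

```bash
python3 st.py
```

```text
8.9833 [ 0.5052 -0.0396  0.0935] 14.9 29.942185878753662 F tool [2.19 2.62 7.17] M [-0.64   0.328 -0.028] angx 169.0275632351109
```

>>> drive_tool:
  commands:
    - [[0,0,0.02],[0.05,0.05,0],-1]
    - [[0,0,0.04],[0.05,0.05,0],-1]
    - [[0,0,0.06],[0.05,0.05,0],-1]
    - [[0,0,0.06],[0.05,0.05,0],-1]

```text
clock: 9.32
position: [0.5052, -0.0393, 0.0936]
ee_rot: [0.394, 3.116, -0.0]
force: [1.9, 2.3, -7.7]
width: 0.157
gripper_force: 29.9
```

```bash
python3 st.py
```

```text
9.3167 [ 0.5052 -0.0393  0.0936] 14.4 29.94425743818283 F tool [-1.31  2.68  7.69] M [-0.488 -0.104 -0.066] angx 165.57707778491968
```

>>> drive_tool:
  commands:
    - [[0,0,0.02],[0,0.05,0],-1]
    - [[0,0,0.04],[0,0.05,0],-1]
    - [[0,0,0.06],[0,0.05,0],-1]
    - [[0,0,0.06],[0,0.05,0],-1]

```text
clock: 9.65
position: [0.5052, -0.039, 0.0935]
ee_rot: [0.488, 3.103, -0.0]
force: [2.5, 0.3, -6.8]
width: 0.16
gripper_force: 29.9
```

```bash
python3 st.py
```

```text
9.65 [ 0.5052 -0.039   0.0935] 14.7 29.940581023693085 F tool [-2.27  1.07  6.82] M [-0.16  -0.397 -0.024] angx 162.12925430079994
```

>>> drive_tool:
  commands:
    - [[0,0,0.02],[-0.05,0,0],-1]
    - [[0,0,0.04],[-0.05,0,0],-1]
    - [[0,0,0.06],[-0.05,0,0],-1]
    - [[0,0,0.06],[-0.05,0,0],-1]

```text
clock: 9.98
position: [0.5053, -0.0388, 0.0934]
ee_rot: [0.58, 3.087, 0.0]
force: [1.1, 0.5, -6.8]
width: 0.163
gripper_force: 29.9
```

```bash
python3 st.py
```

```text
9.9833 [ 0.5053 -0.0388  0.0934] 15.0 29.937834441661835 F tool [-0.82  0.84  6.79] M [-0.455 -0.143 -0.019] angx 158.70403063100653
```

>>> drive_tool:
  commands:
    - [[0,0,0.02],[0,0,0],-1]
    - [[0,0,0.04],[0,0,0],-1]
    - [[0,0,0.06],[0,0,0],-1]
    - [[0,0,0.06],[0,0,0],-1]

```text
clock: 10.32
position: [0.5055, -0.0386, 0.0937]
ee_rot: [0.673, 3.068, 0.001]
force: [0.9, 2.8, -2.3]
width: 0.16
gripper_force: 29.9
```

```bash
python3 st.py
```

```text
10.3167 [ 0.5055 -0.0386  0.0937] 14.7 29.937937259674072 F tool [0.37 2.89 2.28] M [-0.719  0.104 -0.062] angx 155.27421801273297
```

The pull dropped from 6.8 to 2.3 N, so the pin is in the notch. I'll pull straight up gently.

>>> drive_tool:
  commands:
    - [[0,0,0],[0,0.05,-0.1],-1]
    - [[0,0,0],[0,0.05,-0.2],-1]
    - [[0,0,0],[0,0.05,-0.3],-1]
    - [[0,0,0],[0,0.05,-0.3],-1]

```text
clock: 10.65
position: [0.5055, -0.0386, 0.0966]
ee_rot: [0.67, 3.069, 0.0]
force: [0.8, 1.6, -2.7]
width: 0.16
gripper_force: 29.9
```

```bash
python3 st.py
```

```text
10.65 [ 0.5055 -0.0386  0.0966] 14.7 29.932613968849182 F tool [-0.1   1.8   2.67] M [-0.344  0.078 -0.014] angx 155.36625604694575
```

>>> drive_tool:
  commands:
    - [[0,0,0],[0,0,-0.1],-1]
    - [[0,0,0],[0,0,-0.2],-1]
    - [[0,0,0],[0,0,-0.25],-1]
    - [[0,0,0],[0,0,-0.25],-1]

```text
clock: 10.98
position: [0.5055, -0.0386, 0.099]
ee_rot: [0.67, 3.069, 0.0]
force: [-0.1, 1.8, -3.4]
width: 0.161
gripper_force: 29.9
```

```bash
python3 st.py
```

```text
10.9833 [ 0.5055 -0.0386  0.099 ] 14.9 29.93225008249283 F tool [0.8  1.6  3.38] M [-0.361 -0.057 -0.04 ] angx 155.36216315184706
```

>>> drive_tool:
  commands:
    - [[0,0,0],[0,0,-0.1],-1]
    - [[0,0,0],[0,0,-0.15],-1]
    - [[0,0,0],[0,0,-0.15],-1]
    - [[0,0,0],[0,0,-0.15],-1]

```text
clock: 11.32
position: [0.5054, -0.0385, 0.1003]
ee_rot: [-0.67, -3.069, 0.0]
force: [1.2, 1.6, -5.6]
width: 0.16
gripper_force: 29.9
```

```bash
python3 st.py
```

```text
11.3167 [ 0.5054 -0.0385  0.1003] 14.7 29.931931793689728 F tool [-0.42  1.98  5.6 ] M [-0.309 -0.212 -0.055] angx 155.37193946921886
```

The stop is felt: the pull rises to 5.6 N at a 12.8 mm rise, which is 10 mm of spindle plus 2.8 mm of stretch. I'll relax the spring and open.

>>> drive_tool:
  commands:
    - [[0,0,0],[0,0,0.1],-1]
    - [[0,0,0],[0,0,0.2],-1]
    - [[0,0,0],[0,0,0.2],-1]
    - [[0,0,0],[0,0,0.2],-1]

```text
clock: 11.65
position: [0.5055, -0.0385, 0.0985]
ee_rot: [-0.67, -3.069, -0.0]
force: [0.8, 1.0, -2.3]
width: 0.163
gripper_force: 29.9
```

>>> drive_tool:
  commands:
    - [[0,0,0],[0,0,0],-0.6]
    - [[0,0,0],[0,0,0],-0.4]
    - [[0,0,0],[0,0,0],-0.2]
    - [[0,0,0],[0,0,0],0]
    - [[0,0,0],[0,0,0],0]
    - [[0,0,0],[0,0,0],0]

```text
clock: 12.15
position: [0.5055, -0.0385, 0.0985]
ee_rot: [0.67, 3.069, 0.0]
force: [-0.2, -0.1, 0.4]
width: 0.487
gripper_force: 0.0
```

>>> drive_tool:
  commands:
    - [[0,0,0],[0,0,-2],0]
    - [[0,0,0],[0,0,-5],0.2]
    - [[0,0,0],[0,0,-8],0.2]
    - [[0,0,0],[0,0,-12],0.2]
    - [[0,0,0],[0,0,-12],0.2]
    - [[0,0,0],[0,0,-12],0.2]
    - [[0,0,0],[0,0,-12],0.2]

```text
clock: 12.73
position: [0.5053, -0.0383, 0.2183]
ee_rot: [0.67, 3.069, 0.001]
force: [-0.4, 1.8, -0.4]
width: 0.6
gripper_force: 0.0
```

```bash
python3 st.py
python3 - <<'E'
from h import *
a=cams.get_image("wrist");b=cams.get_image("side")
cv2.imwrite("pics/f.png",np.hstack([cv2.resize(a[110:310,220:420],(400,400)),cv2.resize(b[170:240,310:380],(400,400),interpolation=cv2.INTER_CUBIC)]))
E
```

```text
12.7333 [ 0.5053 -0.0383  0.2183] 55.2 0.0 F tool [1.12 1.41 0.43] M [ 0.018 -0.064 -0.012] angx 155.38356510432024
```

View pics/f.png

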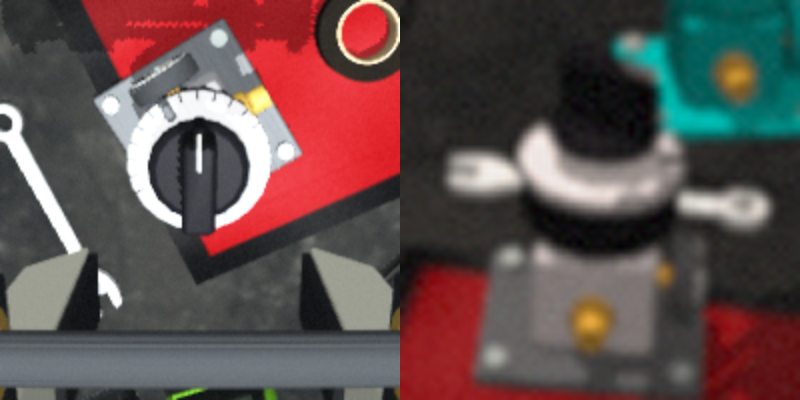

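The picture shows the knob clearly raised above the dial, with its pointer clockwise of the tab, the gripper clear, and the spanner and tape undisturbed. I'll hand in.

```bash
python3 -c "
from cell import job
print(job.sign_off())"
```

```text
the job is handed in; nothing more can be done
None
```

The job is handed in: I turned the knob to the tab, found the notch about 32° farther clockwise, pulled the knob up until it locked, and let go; the pull stayed under 8 N, but one early grasp closed on top of the knob and pressed down on it with about 6 N before I corrected it.

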